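# Pack the sauce tubs and clamp the pan shut

## Robot

A 6-joint arm with a two-finger parallel gripper is mounted at the origin on the work surface. World frame = base frame: x ahead of the robot, y to its left, z up, the work surface at z = 0. Lengths are in m, angles in rad, forces in N, time in s.
With the tool pointing down it reaches from about 0.4 to 0.925 m from the base axis. Payload 12.5 kg.
Tool frame: the origin (TCP) lies midway between the tips of the shut fingers; the grasp point (between the pads) lies 19 mm behind it; z points along the fingers, y is the direction in which the jaws open and shut (so a half turn about z gives the same grasp; the last joint's range is limited). The gripper opens to 95 mm and grips with 3 to 60 N. Pads are 20 mm wide; open, the fingers measure 119 mm over their backs; the gripper's body (75 mm by 180 mm) begins 59 mm behind the grasp point.
Start: joints at [-1.31, 0.491, 1.559, -0, 1.092, -0.106], TCP at [0.224, -0.583, 0.215] pointing down, gripper open.
Joint ranges: [-3.1, 3.1], [-0.84, 2.19], [0.05, 2.79], [-1.13, 4.28], [0.06, 2.93], [-2.69, 2.69]. Speed limits (rad/s): [2.22, 2.22, 2.79, 3.14, 3.14, 3.14].

## Interface

Orientations are given as a unit quaternion [x, y, z, w].
In Python, from workcell import arm, planner, imaging, finish_job, get_time, get_joint_pos, get_joint_vel, get_joint_efforts, get_tcp_pos, get_orientation, get_force, get_moment, get_width gives the robot as it stands. The module is installed in compiled form; this text tells all that it offers. Calls block until the motion is done:
- arm.move_pose(position, orientation): joint-space move of the TCP to a pose.
- arm.move_l(position, orientation=None, feed=0.15): straight line of the TCP; orientation=None keeps the orientation; feed is the mean speed in m/s.
- arm.goto_joints(angles): joint-space move.
- arm.set_gripper(opening): finger opening in m; the grip force is fixed at half the most; returns when the fingers have stopped.
- arm.dwell(seconds).
- planner.inverse_kinematics(position, orientation): joint angles nearest the present ones, or None.
- imaging.get_image(name): name is "scene" or "top" or "wrist"; returns the picture (420x560x3 uint8, red, green, blue); there is no depth.
- imaging.camera_info(name): a dict with "mtx" (3x3 intrinsics, pixels), "R" (3x3) and "t" (3): a world point X has camera coordinates R X + t. Camera axes: x right, y down, z forward; pixel columns grow to the right and rows downward; lengths in m; the calibration is good to about 2 mm. A picture is of the moment at which its call begins: read the wrist's pose just before it. camera_info takes no time and is no camera call; for the wrist camera it gives the pose at the moment of the call.
A pose or a line that the arm cannot do raises arm.IKError and nothing moves.
- finish_job(): hands the job in, once; it reports no verdict.
Readings, each from a call of its own:
- get_time(): time.
- get_joint_pos(): joint angles.
- get_joint_vel(): joint speeds.
- get_joint_efforts(): joint torques, N m.
- get_tcp_pos(): TCP position.
- get_orientation(): TCP orientation.
- get_force(): force on the tool from outside, world axes, zero at the start.
- get_moment(): the same for the moment, N m.
- get_width(): finger opening in m.
Only numpy, scipy, OpenCV 4.12 (cv2) and the standard library are available. Lean on these libraries where they do the work, as an engineer would, in place of code of your own. Each camera call takes 0.05 s, during which the arm holds its last target. There are 200 camera calls.

## Task

Pack the sauce order: put every sauce tub from the cutting board into the steel pan, then put the lid on the pan so that it sits flat all round. Then swing the red clamp arm in to its stop over the lid, and turn its knob clockwise until the pad just touches the lid's handle and then half a turn more. Leave the squeeze bottles and the glove box where they stand.

Things in the scene. Friction and masses are not known exactly. Their poses are not given: they have to be found in the camera images.
- pan_floor (a point): centre of the inner floor of the open silver pan (fixed, but placed anew each time). Inside 255 mm (its x) by 152 mm (its y), 60 mm deep, walls 5 mm; floor 13 mm and rim 73 mm above the counter; z up. The clamp post (radius 16 mm; head radius 21 mm, 170 mm tall) stands at y = +130 mm from here, on the robot's left. A black base 8 mm thick reaches 10 mm beyond pan and post.
- clamp_pivot (a point): point on the vertical axis about which the red clamp arm swings: top of the post, 159 mm above the counter, at mid-thickness of the arm; axes as pan_floor
- clamp_arm (a joint): swing of the clamp arm, rad: 0 = at its stop, square across the pan with the pad over the pan's centre; it starts swung out at about 1.5 to 1.9, where it points away from the robot, and grows counter-clockwise seen from above. It stays where it is left (0.25 N m of friction).
- clamp_tab (a point): middle of the yellow tab at the free end of the clamp arm, 182 mm from the pivot axis; tab 16 mm wide, 18 mm thick (150 to 168 mm above the counter), about 40 mm long; the point's y axis runs along the arm towards the pivot. A place to pinch or push the arm; the knob's axis is 52 mm from it towards the pivot.
- knob_grip (a point): centre of the black square clamp knob (36 x 36 mm, 32 mm tall, 174 to 206 mm above the counter) on top of the clamp arm, on its vertical axis, 130 mm from the pivot; x and y axes square to its flats, and they turn with it; a yellow mark on top points along x. The knob stays at this height while it turns; the screw moves through it.
- clamp_knob (a joint): turn of the knob, rad, growing clockwise seen from above; starts between 0.8 and 3.6. One turn drives the pad down 16 mm. It stays where it is left (0.06 N m of friction). Range 0 to 12.
- clamp_pad (a joint): how far the spring-loaded pad is pushed back into its screw, m: 0 while it hangs free; from the moment it touches it grows by 16 mm per turn of the knob (spring about 5.6 N at touch, plus 0.7 N per mm). Limit 0.015.
- pad_face (a point): centre of the underside of the round white clamp pad, 28 mm across, under the knob; does not rotate with the knob. It begins 5 to 12 mm higher than the top of the lid's handle will be once the lid is on.
- lid_handle (a point): centre of the black flat-topped grip block on the loose steel lid (block 56 mm along x, 28 mm along y, 28 mm tall, so its top is 14 mm above this point). Lid plate 270 mm (x) by 168 mm (y), 5 mm thick, upper side 14 mm below this point; under it a 4 mm step 235 x 132 mm that drops into the pan with about 10 mm of play all round. Lying on the counter the point is 23 mm up; seated on the pan 79 mm above pan_floor. Mass about 0.4 kg. Either way round fits.
- ketchup: bystander: red squeeze bottle with white nozzle, 64 mm across, 200 mm tall, origin at the underside
- mustard: bystander: yellow squeeze bottle with white nozzle, 64 mm across, 200 mm tall, origin at the underside
- glove_box: bystander: cardboard glove box 100 x 200 x 70 mm, origin at the underside
- board_top (a point): centre of the top of the wooden cutting board (240 x 220 mm, 12 mm thick, fixed) on which the tubs start
- tub1_center (a point): centre of a sealed square sauce tub, 46 x 46 mm and 42 mm tall, white with a red lid, z towards its lid, about 90 g; rigid. Two to four tubs are present; an absent one is given as None.
- tub2_center (a point): centre of a sealed square sauce tub, 46 x 46 mm and 42 mm tall, white with a yellow lid, z towards its lid, about 90 g; rigid. Two to four tubs are present; an absent one is given as None.
- tub3_center (a point): centre of a sealed square sauce tub, 46 x 46 mm and 42 mm tall, white with a red lid, z towards its lid, about 90 g; rigid. Two to four tubs are present; an absent one is given as None.
- tub4_center (a point): centre of a sealed square sauce tub, 46 x 46 mm and 42 mm tall, white with a yellow lid, z towards its lid, about 90 g; rigid. Two to four tubs are present; an absent one is given as None.
Not all that is in view belongs to the job. Leave any pink look-alike of the part that bears tub1_center alone.

How it is judged:
On the way, in this order (a step that is already met when the one before it is completed fails the run):
1. every tub lies in the pan, let go (x of tub1_center in the frame of pan_floor between -0.118 and 0.118 m and y of tub1_center in the frame of pan_floor between -0.066 and 0.066 m and z of tub1_center in the frame of pan_floor between 0.005 and 0.045 m and x of tub2_center in the frame of pan_floor between -0.118 and 0.118 m and y of tub2_center in the frame of pan_floor between -0.066 and 0.066 m and z of tub2_center in the frame of pan_floor between 0.005 and 0.045 m and x of tub3_center in the frame of pan_floor between -0.118 and 0.118 m and y of tub3_center in the frame of pan_floor between -0.066 and 0.066 m and z of tub3_center in the frame of pan_floor between 0.005 and 0.045 m and x of tub4_center in the frame of pan_floor between -0.118 and 0.118 m and y of tub4_center in the frame of pan_floor between -0.066 and 0.066 m and z of tub4_center in the frame of pan_floor between 0.005 and 0.045 m and contact force between each of tub1, tub2, tub3, tub4 and the fingers below 0.2 N), for 0.2 s.
2. the lid sits flat on the pan, let go (z of lid_handle in the frame of pan_floor between 0.0755 and 0.0825 m and x of lid_handle in the frame of pan_floor between -0.014 and 0.014 m and y of lid_handle in the frame of pan_floor between -0.014 and 0.014 m and angle between lid_handle's own z axis and vertical below 0.035 rad and angle between the x axis of lid_handle and the x axis of pan_floor, either way round below 0.16 rad and contact force between lid and the fingers below 0.2 N), for 0.2 s.
3. the clamp arm is swung in to its stop (value of joint clamp_arm below 0.07 rad), for 0.2 s.
4. with the arm in, the pad has come down onto the handle of the seated lid (value of joint clamp_arm below 0.07 rad and z of lid_handle in the frame of pan_floor between 0.0755 and 0.0825 m and x of lid_handle in the frame of pan_floor between -0.014 and 0.014 m and y of lid_handle in the frame of pan_floor between -0.014 and 0.014 m and angle between lid_handle's own z axis and vertical below 0.035 rad and angle between the x axis of lid_handle and the x axis of pan_floor, either way round below 0.16 rad and value of joint clamp_pad above 0.0006 m), for 0.2 s.
At the end, for the whole second after the job is handed in: All tubs present lie in the pan; the lid is seated (3 mm in height, 2 degrees of level, 14 mm off-centre, 9 degrees of turn); the arm is within 0.07 rad of its stop; the pad is pressed 0.33 to 0.67 turn past touching (spring travel 5.2 to 10.8 mm); all at rest (x of tub1_center in the frame of pan_floor between -0.118 and 0.118 m and y of tub1_center in the frame of pan_floor between -0.066 and 0.066 m and z of tub1_center in the frame of pan_floor between 0.005 and 0.045 m and x of tub2_center in the frame of pan_floor between -0.118 and 0.118 m and y of tub2_center in the frame of pan_floor between -0.066 and 0.066 m and z of tub2_center in the frame of pan_floor between 0.005 and 0.045 m and x of tub3_center in the frame of pan_floor between -0.118 and 0.118 m and y of tub3_center in the frame of pan_floor between -0.066 and 0.066 m and z of tub3_center in the frame of pan_floor between 0.005 and 0.045 m and x of tub4_center in the frame of pan_floor between -0.118 and 0.118 m and y of tub4_center in the frame of pan_floor between -0.066 and 0.066 m and z of tub4_center in the frame of pan_floor between 0.005 and 0.045 m and z of lid_handle in the frame of pan_floor between 0.0755 and 0.0825 m and x of lid_handle in the frame of pan_floor between -0.014 and 0.014 m and y of lid_handle in the frame of pan_floor between -0.014 and 0.014 m and angle between lid_handle's own z axis and vertical below 0.035 rad and angle between the x axis of lid_handle and the x axis of pan_floor, either way round below 0.16 rad and value of joint clamp_arm below 0.07 rad and value of joint clamp_pad between 0.0052 and 0.0108 m and linear speed of lid below 0.02 m/s and velocity of joint clamp_knob between -0.1 and 0.1 rad/s).
It fails at once if a squeeze bottle or the glove box is pushed more than 30 mm or tipped over (distance of any of ketchup, mustard, glove_box from where it was at the start of the episode above 0.03 m or angle between any of ketchup, mustard, glove_box's own z axis and vertical above 0.35 rad).
Of tub1, tub2, tub3, tub4 only 2 to 4 are there at a start; the rules pass over those that are not, and their reading is None.
At some moment in a run one of tub1, tub2, tub3, tub4 may be knocked a few centimetres aside while the robot is not near it.
Once in a run the grip may slacken for a moment while it holds something.
It also fails if it takes over 210 s, if anything falls off the work surface, if the arm or the gripper's body presses on something with over 40 N, if the wrist force passes 120 N, or if a joint passes its speed limit or range.

## Working session

There is one attempt and no reset: what is moved stays moved. The work goes in short steps, each a Python script; the robot and the scene stay as the last script left them, time stands still between calls to the robot, and variables do not carry over. Pictures are saved under pics/ and viewed, about 12 in all and at most 16, crops included, and the job is handed in when it is done.

```bash
mkdir -p pics; ls
python3 - <<'E'
from workcell import *
import cv2,numpy as np
for n in ("top","scene"):
    im=imaging.get_image(n); cv2.imwrite(f"pics/{n}0.png",im[:,:,::-1]); c=imaging.camera_info(n)
    print(n,np.round(c["mtx"],1).tolist(),np.round(c["R"],3).tolist(),np.round(c["t"],3).tolist())
print(get_time(),get_orientation())
E
```

```text
pics
top [[519.9, 0.0, 279.8], [0.0, 519.9, 211.3], [0.0, 0.0, 1.0]] [[-0.006, -1.0, 0.022], [-0.986, 0.002, -0.168], [0.168, -0.022, -0.986]] [0.02, 0.517, 1.311]
scene [[382.8, 0.0, 276.8], [0.0, 382.8, 209.0], [0.0, 0.0, 1.0]] [[0.449, 0.894, 0.011], [0.762, -0.376, -0.527], [-0.466, 0.245, -0.85]] [-0.261, -0.293, 1.452]
0.1 [ 9.83228019e-01  1.82379880e-01 -5.01110324e-05 -4.89635146e-04]
```

View pics/top0.png

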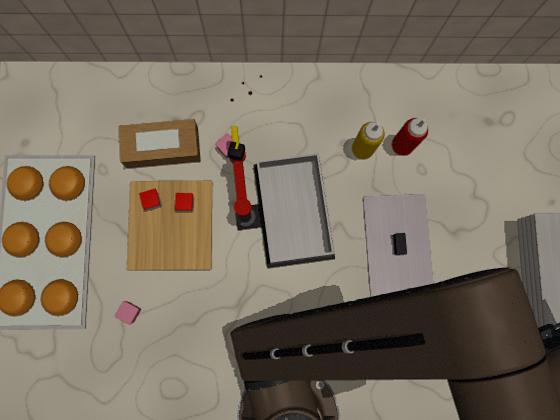

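View pics/scene0.png

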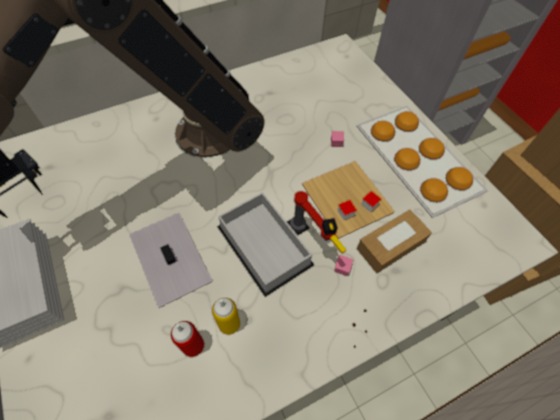

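Top view: two red tubs on the board at about (150,199) and (184,202), the pan at (293,210), and the post at (245,212) with its arm pointing away. The lid is at (400,244) and the pink decoys are at (226,146) and (127,312). No yellow tubs are visible. Next I'll measure, with an enlarged crop.

```bash
cat > h.py <<'E'
from workcell import *
import cv2,numpy as np
def snap(n,f=None):
    c=imaging.camera_info(n); im=imaging.get_image(n)
    if f: cv2.imwrite("pics/"+f,im[:,:,::-1])
    return im,c
def ray(c,uv,z):
    d=c["R"].T@np.linalg.solve(c["mtx"],[uv[0],uv[1],1.]); o=-c["R"].T@c["t"]
    return o+d*(z-o[2])/d[2]
def proj(c,X):
    p=c["mtx"]@(c["R"]@np.asarray(X,float)+c["t"]); return p[:2]/p[2]
def blobs(m,amin=40):
    cs,_=cv2.findContours(m.astype(np.uint8),cv2.RETR_EXTERNAL,cv2.CHAIN_APPROX_NONE)
    return [k for k in cs if cv2.contourArea(k)>amin]
def rect(c,k,z):  # metric rectangle of a contour on plane z
    P=np.array([ray(c,p,z)[:2] for p in k[:,0].astype(float)],np.float32)
    (x,y),(w,h),a=cv2.minAreaRect(P); return np.array([x,y]),(w,h),np.deg2rad(a)
def tubs(n="top"):
    im,c=snap(n); r,g,b=[im[:,:,i].astype(int) for i in range(3)]
    out=[]
    for lab,m in(("red",(r>130)&(g<60)&(b<60)),("yel",(r>140)&(g>110)&(b<70))):
        for k in blobs(m):
            p,s,a=rect(c,k,.054)
            if .03<min(s)and max(s)<.065: out.append((lab,p.round(4).tolist(),np.round(s,3).tolist(),round(float(a),3)))
    return out
def quat(jaw):  # tool down, jaws along world angle; half-turn chosen near wrist centre
    best=None
    for k in(0,np.pi):
        a=(jaw+k+np.pi/2)/2; yield np.array([np.cos(a),np.sin(a),0,0])
def down(p,jaw):
    qs=[(abs(j[5]),q) for q in quat(jaw) if (j:=planner.inverse_kinematics(p,q)) is not None]
    return min(qs,key=lambda t:t[0])[1]
E
python3 - <<'E'
from h import *
im=cv2.imread("pics/top0.png"); cv2.imwrite("pics/crop1.png",cv2.resize(im[110:270,220:440],None,fx=3.6,fy=3.6,interpolation=cv2.INTER_CUBIC))
print(*tubs(),sep="\n")
E
```

```text
('red', [0.5427, 0.2667], [0.044, 0.042], 1.568)
('red', [0.5496, 0.3555], [0.043, 0.043], 0.302)
```

View pics/crop1.png

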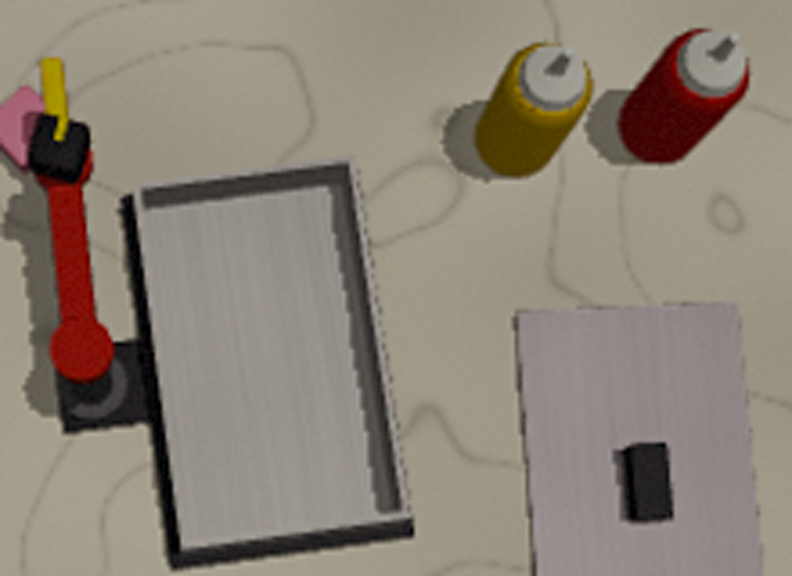

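Run:
```python
from h import *
c=imaging.camera_info("top")
f=lambda u,v:(220+(u+.5)/3.6-.5,110+(v+.5)/3.6-.5)
P=[ray(c,f(*p),.073)[:2] for p in((133,193),(352,162),(412,517),(176,550))]
print(np.round(P,4).tolist(),[round(float(np.linalg.norm(P[i]-P[i-1])),4) for i in range(4)])
print("ctr",np.mean(P,0),"ang",np.arctan2(*(P[0]-P[3])[::-1]),np.arctan2(*(P[1]-P[2])[::-1]),np.arctan2(*(P[0]-P[1])[::-1])-np.pi/2)
print("post",ray(c,f(81,348),.17),"tab",ray(c,f(54,80),.168),"knob",ray(c,f(60,135),.206))
print("lid",ray(c,f(648,482),.037),[ray(c,f(*p),.009)[:2] for p in((517,314),(738,304))], "box",[ray(c,p,0.07)[:2] for p in((120,155),(199,151))],"pinkclose",ray(c,(228,146),.0))
```

```text
[[0.638, 0.0776], [0.661, -0.0804], [0.4043, -0.1177], [0.3821, 0.0474]] [0.2577, 0.1597, 0.2594, 0.1666]
ctr [ 0.5213342  -0.01824503] ang 0.1175148642180303 0.14445765128764124 0.1445421408567047
post [0.50751084 0.10934069 0.17      ] tab [0.69097068 0.12865341 0.168     ] knob [0.64127521 0.1219306  0.206     ]
lid [ 0.43205295 -0.29394269  0.037     ] [array([ 0.56159183, -0.20821075]), array([ 0.5689268 , -0.37508094])] box [array([0.66090981, 0.43032324]), array([0.67162025, 0.22710035])] pinkclose [0.70623467 0.15768996 0.        ]
```

```bash
cat >> h.py <<'E'
PC=np.array([.523,-.018]); TH=.135
def pan(x,y): return PC+np.array([[np.cos(TH),-np.sin(TH)],[np.sin(TH),np.cos(TH)]])@[x,y]
def near0(a): return (a+np.pi/4)%(np.pi/2)-np.pi/4
def pick_place(p,jaw,dst):
    q=down([*p,.022],jaw); arm.set_gripper(.068)
    arm.move_pose([*p,.30],q); arm.move_l([*p,.022],feed=.2); arm.set_gripper(0)
    w=get_width(); arm.move_l([*p,.33],feed=.25); print("grip",w,get_width())
    q=down([*dst,.03],TH); arm.move_pose([*dst,.33],q); print("there",get_width())
    if get_width()<.035: return False
    arm.move_l([*dst,.028],feed=.2); arm.set_gripper(.064); arm.move_l([*dst,.33],feed=.25); return True
E
python3 - <<'E'
from h import *
t=tubs(); print(t); t=min(t,key=lambda t:t[1][1])
print(pick_place(t[1],near0(t[3]),pan(.055,-.01)),get_time(),get_force()); snap("top","top1.png"); print(tubs())
E
```

```text
[('red', [0.5427, 0.2667], [0.044, 0.042], 1.568), ('red', [0.5497, 0.3555], [0.044, 0.043], 0.302)]
grip 0.04602424048721764 0.046345553844935806
there 0.04584113061478822
True 12.1917 [-0.03527772  0.63475143  0.27046159]
[('red', [0.5495, 0.355], [0.045, 0.043], 0.275), ('yel', [0.2978, 0.5596], [0.035, 0.033], 0.6), ('yel', [0.4424, 0.6675], [0.031, 0.032], 0.567), ('yel', [0.4436, 0.5598], [0.041, 0.031], 0.255)]
```

View pics/top1.png

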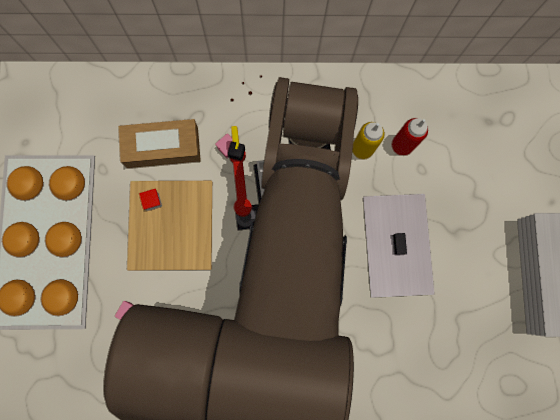

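The first tub is out and the second is still at (150,199). The lid is now fully visible, with corners near (363,196), (424,194), (433,295) and (371,297). The "yellow" hits are the buns.

Run:
```python
from h import *
im=cv2.imread("pics/top1.png")[:,:,::-1]; c=imaging.camera_info("top")
s=im.astype(int); sub=np.zeros(s.shape[:2],bool); sub[185:310,355:445]=1
m=sub&(s[:,:,0]-s[:,:,2]<14)&(s.sum(2)>150)
k=max(blobs(cv2.morphologyEx(m.astype(np.uint8),cv2.MORPH_OPEN,np.ones((3,3)))),key=cv2.contourArea); print("lid",rect(c,k,.009))
k=max(blobs(sub&(s.sum(2)<110)&(np.indices(sub.shape)[0]>220)&(np.indices(sub.shape)[0]<270)),key=cv2.contourArea); print("handle",rect(c,k,.037))
t=[t for t in tubs() if t[0]=="red"]; print(t); t=t[0]
print(pick_place(t[1],near0(t[3]),pan(-.055,-.01)),get_time())
q=down([.42,-.25,.35],0); arm.move_pose([.45,-.294,.35],down([.45,-.294,.35],0))
snap("top","top2.png"); im,c=snap("wrist","w2.png"); print(c["R"].round(3).tolist(),c["t"].round(3).tolist(),tubs(),get_orientation())
cv2.imwrite("pics/v2.png",np.hstack([cv2.resize(im[:,:,::-1],(400,300)),cv2.resize(cv2.imread("pics/top2.png")[130:310,220:460],(400,300))]))
```

```text
lid (array([ 0.43271989, -0.29540449]), (0.2682066559791565, 0.16769294440746307), np.float64(0.04085703566626195))Traceback (most recent call last):
  File "<stdin>", line 6, in <module>
ValueError: max() iterable argument is empty
```

Run:
```python
from h import *
t=[t for t in tubs() if t[0]=="red"]; print(t); t=t[0]
print(pick_place(t[1],near0(t[3]),pan(-.055,-.01)),get_time())
p=[.45,-.294,.35]; arm.move_pose(p,down(p,0))
snap("top","top2.png"); im,c=snap("wrist","w2.png"); print(c["R"].round(3).tolist(),c["t"].round(3).tolist(),tubs(),get_orientation(),get_force())
cv2.imwrite("pics/v2.png",np.hstack([cv2.resize(im[:,:,::-1],(400,300)),cv2.resize(cv2.imread("pics/top2.png")[130:310,220:460],(400,300))]))
```

```text
[('red', [0.5492, 0.3551], [0.044, 0.044], 0.301)]
grip 0.046013593686347096 0.045792658994388905
there 0.045922233210452974
True 22.5917
[[1.0, 0.001, -0.0], [0.001, -0.964, 0.266], [0.0, -0.266, -0.964]] [-0.45, -0.347, 0.443] [('red', [0.4693, -0.0347], [0.044, 0.044], 0.149), ('red', [0.5781, -0.0196], [0.044, 0.044], 0.111)] [7.06437143e-01 7.07775781e-01 7.68321096e-05 1.94120535e-05] [-0.59371522  0.23230918  0.27787874]
```

View pics/v2.png

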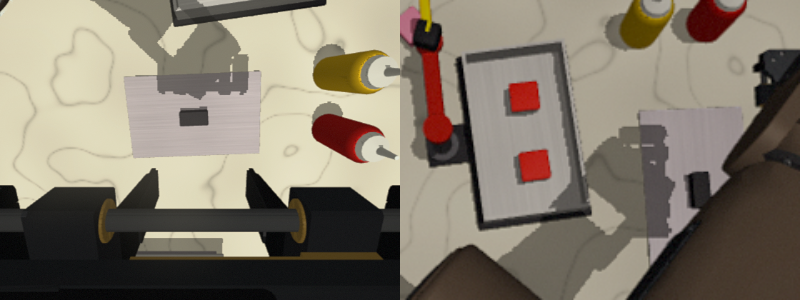

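Both red tubs are in the pan, at (524,97) and (534,165) in the right half. The lid lies free at (194,117) in the wrist view. The lid is next.

Run:
```python
from h import *
p=[.4327,-.2954]; q=down([*p,.013],.041); arm.set_gripper(.08)
arm.move_pose([*p,.12],q); arm.move_l([*p,.014],feed=.1); arm.set_gripper(0); print("w",get_width())
arm.move_l([*p,.29],feed=.15); print("w",get_width(),get_force())
d=pan(0,-.003); q=down([*d,.09],TH); arm.move_pose([*d,.29],q); print("w",get_width())
snap("top","top3.png"); im,c=snap("wrist","w3.png"); print(get_time(),get_force())
cv2.imwrite("pics/v3.png",np.hstack([cv2.resize(im[:,:,::-1],(400,300)),cv2.resize(snap("scene")[0][:,:,::-1],(400,300))]))
```

```text
w 0.05599694005593975
w 0.056126116972839764 [-0.17126263  0.68723737 -5.05911165]
w 0.056216025552886996
30.1583 [-0.28179257  0.26130547 -3.27221017]
```

View pics/v3.png

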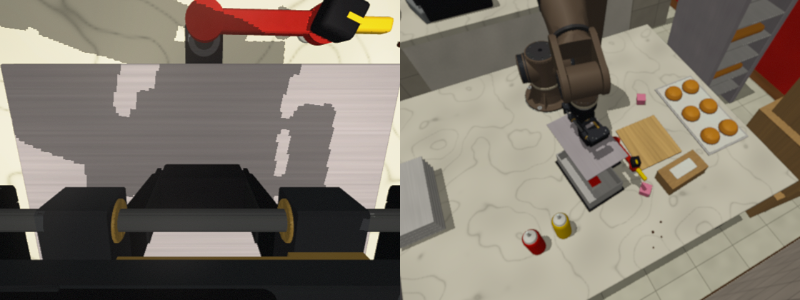

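The lid is held level above the pan and square to it, so I'll lower it.

Run:
```python
from h import *
d=pan(0,-.003)
arm.move_l([*d,.10],feed=.12); print("w",get_width(),get_force())
for z in np.arange(.096,.078,-.003):
    arm.move_l([*d,z],feed=.05); f=get_force(); print(round(z,3),f.round(2) if hasattr(f,'round') else f)
    if f[2]>-1: break
arm.set_gripper(.08); arm.dwell(.3); print(get_force())
arm.move_l([*d,.30],feed=.2)
p=[.42,-.3,.35]; arm.move_pose(p,down(p,0)); print(get_time())
im,c=snap("top","top4.png")
s=im.astype(int); sub=np.zeros(s.shape[:2],bool); sub[140:280,246:345]=1
m=sub&(s[:,:,0]-s[:,:,2]<14)&(s.sum(2)>150)
k=max(blobs(cv2.morphologyEx(m.astype(np.uint8),cv2.MORPH_OPEN,np.ones((3,3)))),key=cv2.contourArea); print("lid",rect(c,k,.078),pan(0,0))
cv2.imwrite("pics/v4.png",cv2.resize(im[110:290,210:450,::-1],None,fx=3.3,fy=3.3,interpolation=cv2.INTER_CUBIC))
```

```text
w 0.055915389566624576 [ 0.17584945 -1.02426671 -4.08418035]
0.096 [ 0.56  0.17 -3.86]
0.093 [-0.27 -0.26 -4.28]
0.09 [ 1.03 -0.78 -5.09]
0.087 [-0.6   0.87 -4.29]
0.084 [ 0.39  0.67 -4.36]
0.081 [-2.7  -1.38 10.71]
[ 0.3372209  -1.57074302 -0.61192233]
36.7917
lid (array([ 0.52221179, -0.02253702]), (0.2690049707889557, 0.1689743846654892), np.float64(0.1352022470224363)) [ 0.523 -0.018]
```

View pics/v4.png

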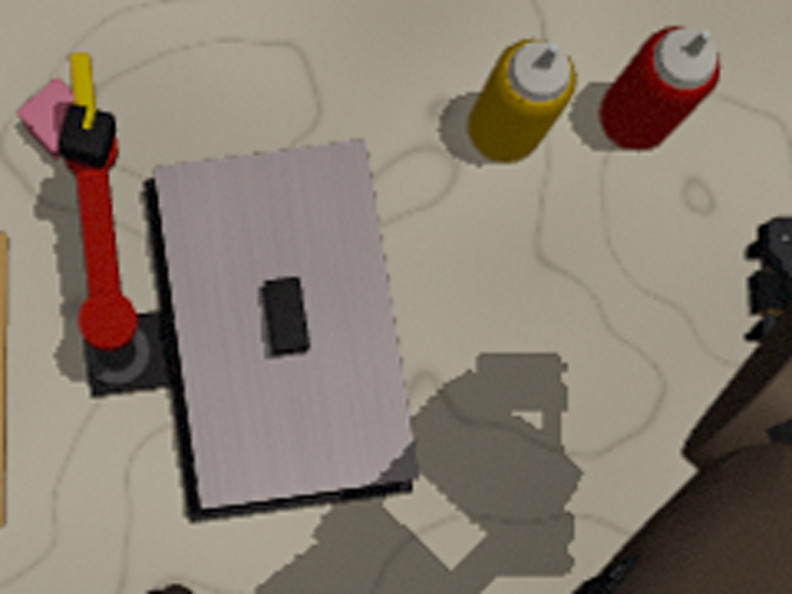

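The lid is seated: it measures centre (0.522,-0.023), angle 0.135 and size 269×169 mm on the seated plane. Next I'll swing the arm by pushing the tab with closed fingers.

Run:
```python
from h import *
piv=np.array([.5065,.110]); q=None
def pt(v,off=.022,r=.18):
    t=TH-np.pi/2+v; return piv+r*np.array([np.cos(t),np.sin(t)])+off*np.array([-np.sin(t),np.cos(t)])
arm.set_gripper(0)
a=pt(1.53,.045); q=down([*a,.15],TH)
arm.move_pose([*a,.32],q); arm.move_l([*a,.150],feed=.15); f0=np.array(get_force()); print(f0.round(2),get_joint_pos())
for v in list(np.arange(1.5,.15,-.12))+list(np.arange(.15,-.12,-.025)):
    arm.move_l([*pt(v),.150],feed=.08); f=np.array(get_force())-f0; print(round(v,3),f.round(1))
    if np.hypot(f[0],f[1])>7: break
arm.move_l([*pt(v,.06),.150]); arm.move_l([*pt(v,.06),.33],feed=.2)
p=[.42,-.3,.35]; arm.move_pose(p,down(p,0)); print(get_time())
im,c=snap("top","top5.png")
cv2.imwrite("pics/v5.png",cv2.resize(im[140:270,220:400,::-1],None,fx=4.4,fy=4.4,interpolation=cv2.INTER_CUBIC))
```

```text
[0.68 0.67 0.06] [1.52916215e-01 6.62273239e-01 1.41361657e+00 2.07303894e-06
 1.06422734e+00 1.79609288e-02]
1.5 [-1.  -0.1  0.1]
1.38 [-2.3 -0.3 -0.6]
1.26 [-1.1 -0.7 -0.2]
1.14 [-0.6 -0.   0.2]
1.02 [-0.5  0.2  0.2]
0.9 [-0.9 -0.6 -0.3]
0.78 [-0.2 -0.3 -0.8]
0.66 [-0.4 -0.3  0.3]
0.54 [-0.3  0.3  0.5]
0.42 [-0.9 -1.1  0.3]
0.3 [-0.8 -1.3  0.6]
0.18 [-1.8 -0.2  0.1]
0.15 [0.1 0.  0.2]
0.125 [ 0.1 -1.1  0.1]
0.1 [ 0.3 -0.5 -0.5]
0.075 [-0.3 -0.8 -1. ]
0.05 [-1.4 -0.3 -0.7]
0.025 [-0.8 -1.2 -0. ]
0.0 [-0.5 -1.4  0.6]
-0.025 [-0.5 -0.8 -0. ]
-0.05 [20.8  6.1 -9.8]
51.3917
```

View pics/v5.png

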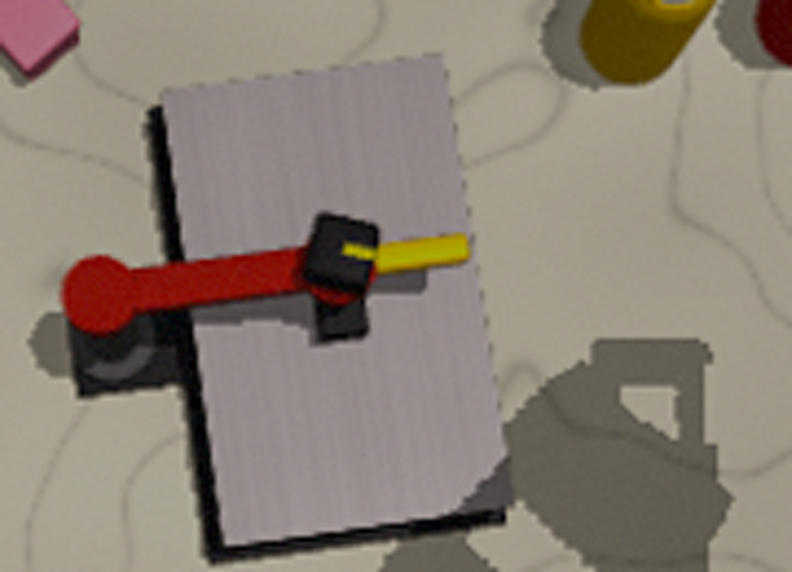

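The arm is at its stop, reached exactly where the geometry puts it with a force rise there. The knob is at (342,252) and its mark is tilted slightly. Next I'll take a side view with the wrist camera for the pad gap.

```bash
cat >> h.py <<'E'
from scipy.spatial.transform import Rotation as Ro
def cam_in_tool():
    c=imaging.camera_info("wrist"); Rw=Ro.from_quat(get_orientation()).as_matrix(); p=np.array(get_tcp_pos())
    Rc=c["R"].T; pc=-c["R"].T@c["t"]; return Rw.T@Rc, Rw.T@(pc-p)
def view_pose(tgt,az,el,dist,roll,px,K,ct):
    # camera at az/el/dist from tgt, with tgt at pixel px
    Rct,pct=ct; v=np.array([np.cos(el)*np.cos(az),np.cos(el)*np.sin(az),np.sin(el)]); f=-v
    x=np.cross(f,[0,0,1.]); x/=np.linalg.norm(x); y=np.cross(f,x); Rc=np.stack([x,y,f],1)@Ro.from_euler('z',roll).as_matrix()
    d=np.linalg.solve(K,[*px,1.]); d/=np.linalg.norm(d)
    Rc=Rc@Ro.align_vectors([[0,0,1.]],[d])[0].as_matrix()
    pc=np.asarray(tgt)+v*dist; Rt=Rc@Rct.T; return pc-Rt@pct,Ro.from_matrix(Rt).as_quat()
E
python3 - <<'E'
from h import *
K=imaging.camera_info("wrist")["mtx"]; ct=cam_in_tool(); print(K.round(1).tolist(),ct[1].round(3))
tgt=[*pan(0,0),.112]; c=imaging.camera_info("top")
for n,uv in(("mustard",(220+500/3.6,110+155/3.6)),("ketchup",(220+655/3.6,110+140/3.6))): print(n,ray(c,uv,.05))
for el in(25,32,40):
  for d in(.28,.34,.40):
    for roll in(0,np.pi):
      r=[]
      for az in range(-190,-80,10):
        p,q=view_pose(tgt,np.deg2rad(az),np.deg2rad(el),d,roll,(280,160),K,ct)
        if p[2]>.1 and planner.inverse_kinematics(p,q) is not None: r.append((az,p.round(2).tolist()))
      print(el,d,round(roll,1),r[:8])
E
```

```text
[[351.5, 0.0, 282.8], [0.0, 351.5, 204.6], [0.0, 0.0, 1.0]] [ 0.077  0.    -0.169]
mustard [ 0.67185152 -0.19286589  0.05      ]
ketchup [ 0.68331244 -0.30818381  0.05      ]
25 0.28 0 [(-160, [0.42, -0.06, 0.11]), (-150, [0.43, -0.08, 0.11]), (-140, [0.44, -0.09, 0.11]), (-130, [0.45, -0.11, 0.11]), (-120, [0.47, -0.12, 0.11]), (-110, [0.49, -0.13, 0.11]), (-100, [0.5, -0.13, 0.11]), (-90, [0.52, -0.13, 0.11])]
25 0.28 3.1 [(-190, [0.45, -0.0, 0.2]), (-180, [0.45, -0.02, 0.2]), (-170, [0.45, -0.03, 0.2]), (-160, [0.46, -0.04, 0.2]), (-150, [0.46, -0.05, 0.2]), (-140, [0.47, -0.06, 0.2]), (-130, [0.48, -0.07, 0.2]), (-120, [0.49, -0.08, 0.2])]
25 0.34 0 [(-150, [0.38, -0.1, 0.13]), (-140, [0.4, -0.13, 0.13]), (-130, [0.42, -0.15, 0.13]), (-120, [0.44, -0.16, 0.13]), (-110, [0.47, -0.18, 0.13]), (-100, [0.5, -0.18, 0.13]), (-90, [0.52, -0.19, 0.13])]
25 0.34 3.1 [(-190, [0.4, 0.0, 0.23]), (-180, [0.4, -0.02, 0.23]), (-170, [0.4, -0.04, 0.23]), (-160, [0.41, -0.06, 0.23]), (-150, [0.41, -0.08, 0.23]), (-140, [0.43, -0.1, 0.23]), (-130, [0.44, -0.11, 0.23]), (-120, [0.46, -0.13, 0.23])]
[... 2506 characters left out ...]
 0.18]), (-100, [0.5, -0.17, 0.18]), (-90, [0.52, -0.17, 0.18])]
40 0.34 3.1 [(-140, [0.45, -0.08, 0.26]), (-130, [0.46, -0.09, 0.26]), (-120, [0.48, -0.1, 0.26]), (-110, [0.49, -0.1, 0.26]), (-100, [0.51, -0.11, 0.26]), (-90, [0.52, -0.11, 0.26])]
40 0.4 0 [(-160, [0.33, -0.09, 0.21]), (-150, [0.35, -0.12, 0.21]), (-140, [0.37, -0.15, 0.21]), (-130, [0.39, -0.17, 0.21]), (-120, [0.42, -0.19, 0.21]), (-110, [0.45, -0.21, 0.21]), (-100, [0.49, -0.22, 0.21]), (-90, [0.52, -0.22, 0.21])]
40 0.4 3.1 [(-190, [0.39, 0.01, 0.29]), (-140, [0.42, -0.1, 0.29]), (-130, [0.43, -0.12, 0.29]), (-120, [0.45, -0.14, 0.29]), (-110, [0.48, -0.15, 0.29]), (-100, [0.5, -0.15, 0.29]), (-90, [0.52, -0.15, 0.29])]
```

Run:
```python
from h import *
K=imaging.camera_info("wrist")["mtx"]; ct=cam_in_tool(); tgt=[*pan(0,0),.112]
for az in(-120,-140,-105):
    p,q=view_pose(tgt,np.deg2rad(az),np.deg2rad(25),.32,np.pi,(280,160),K,ct)
    try: arm.move_pose(p,q); break
    except arm.IKError as e: print(az,e)
print(az,get_tcp_pos(),get_time(),get_force())
im,c=snap("wrist","w6.png"); np.savez("w6.npz",**c)
x=im[::-1,::-1,::-1]; cv2.imwrite("pics/v6.png",cv2.resize(x[180:340,170:370],None,fx=4,fy=3.7,interpolation=cv2.INTER_CUBIC) if 0 else cv2.resize(x[180:330,180:380],None,fx=4,fy=4,interpolation=cv2.INTER_CUBIC))
```

```text
-120 [ 0.46867765 -0.1094985   0.21861735] 53.9333 [-0.54052189  0.72193356 -0.71990808]
```

View pics/v6.png

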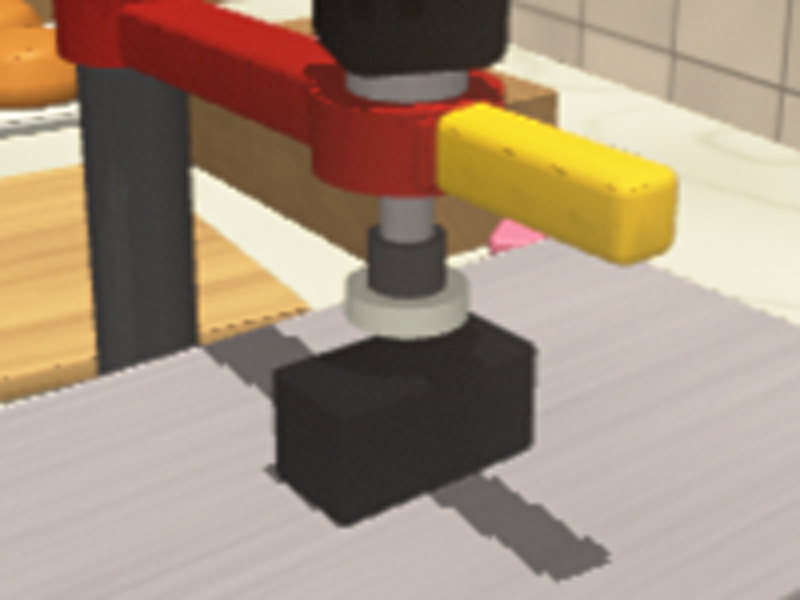

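Side view, clear (picture flipped upright): the pad's lower front edge is at (407,340), the handle's top corners at (277,375), (345,417) and (535,347).

Run:
```python
from h import *
c=dict(np.load("w6.npz"))
def f(u,v): # flipped crop -> raw pixel
    return 559-(180+(u+.5)/4-.5), 419-(180+(v+.5)/4-.5)
o=-c["R"].T@c["t"]
for n,uv in(("hL",(277,375)),("hC",(345,417)),("hR",(535,347))): print(n,ray(c,f(*uv),.106))
R2=np.array([[np.cos(.1352),-np.sin(.1352)],[np.sin(.1352),np.cos(.1352)]])
for s in((-28,14),(-28,-14),(28,-14)): print("expected",np.array([.5222,-.0225])+R2@np.array(s)/1e3)
tc=imaging.camera_info("top"); k=ray(tc,(220+(342.5)/4.4-.5,140+(252.5)/4.4-.5),.206); print("knob",k,pan(0,0))
for axis in(pan(0,0),k[:2]):
    d=o[:2]-axis; d/=np.linalg.norm(d); e=axis+.014*d
    for uv in((407,340),(407,336)):
        g=c["R"].T@np.linalg.solve(c["mtx"],[*f(*uv),1.]); t=((e-o[:2])@d)/(g[:2]@d); P=o+t*g; print("pad front bottom",P,"lateral",(P[:2]-e)@[-d[1],d[0]])
```

```text
hL [ 0.49336761 -0.01595626  0.106     ]
hC [ 0.49754765 -0.03962331  0.106     ]
hR [ 0.54996351 -0.03262594  0.106     ]
expected [ 0.49256848 -0.01240184]
expected [ 0.49634256 -0.04014632]
expected [ 0.55183152 -0.03259816]
knob [ 0.52274972 -0.01916576  0.206     ] [ 0.523 -0.018]
pad front bottom [ 0.51734659 -0.03090473  0.11490316] lateral 0.0015789455270887058
pad front bottom [ 0.51734443 -0.03090348  0.11584798] lateral 0.001576447142437693
pad front bottom [ 0.5167715  -0.03188406  0.11545613] lateral 0.0012223883583476513
pad front bottom [ 0.51676935 -0.03188281  0.11639704] lateral 0.0012199003377148028
```

Run:
```python
from h import *
im=cv2.imread("pics/top5.png")[:,:,::-1].astype(int); c=imaging.camera_info("top")
r,g,b=im[...,0],im[...,1],im[...,2]; sub=np.zeros(r.shape,bool); sub[188:210,290:307]=1
v,u=np.nonzero(sub&(r>90)&(g>70)&(b<60)); P=np.array([ray(c,(a,d),.206)[:2] for a,d in zip(u,v)])
w=r[v,u].astype(float); m=np.average(P,0,w); E,V=np.linalg.eigh(np.cov((P-m).T,aweights=w)); d=V[:,1]; ax=np.array([.5236,-.0188])
d*=np.sign(d@(m-ax)); print(len(u),m,"mark",np.arctan2(d[1],d[0]),"by centre",np.arctan2(*(m-ax)[::-1]))
p=[.524,-.019,.33]
for k in range(4):
    phi=-.28+k*np.pi/2
    a=(phi+np.pi/2)/2; j=planner.inverse_kinematics(p,[np.cos(a),np.sin(a),0,0]); print(k,phi,None if j is None else np.round(j,3))
```

```text
29 [ 0.5216509  -0.03182592] mark -1.8941431288042097 by centre -1.7193266746524802
0 -0.28 [-0.162  0.243  1.633 -0.     1.266  0.118]
1 1.2907963267948965 [-0.162  0.243  1.633 -0.     1.266 -1.453]
2 2.861592653589793 None
3 4.432388980384689 [-0.162  0.243  1.633 -0.     1.266  1.689]
```

```bash
cat > turn.py <<'E'
from h import *
AX=[.524,-.019]
def q6(j): a=(-.28-(j-.118)+np.pi/2)/2; return np.array([np.cos(a),np.sin(a),0,0])
def stroke(j0,j1):
    arm.set_gripper(.06); arm.move_pose([*AX,.30],q6(j0)); print("j6",get_joint_pos()[5])
    arm.move_l([*AX,.180],feed=.15); arm.set_gripper(0); print("closed",get_width(),np.round(get_force(),1))
    j=np.array(get_joint_pos()); 
    for t in np.linspace(j[5],j1,max(2,int(np.ceil(abs(j1-j[5])/.5))+1))[1:]:
        j[5]=t; arm.goto_joints(j); print(round(t,2),"w",round(get_width(),4),"F",np.round(get_force(),1),"Mz",round(get_moment()[2],3))
    arm.set_gripper(.06); arm.move_l([*AX,.30],feed=.15)
E
python3 - <<'E'
from turn import *
p=[.45,-.15,.33]; arm.move_pose(p,down(p,0))
stroke(-1.453,2.60); stroke(2.60-1.5*np.pi,2.60-1.5*np.pi+1.95); print(get_time())
K=imaging.camera_info("wrist")["mtx"]; ct=cam_in_tool(); tgt=[*pan(0,0),.112]
arm.set_gripper(0)
p,q=view_pose(tgt,np.deg2rad(-120),np.deg2rad(25),.32,np.pi,(280,160),K,ct)
arm.move_pose([.45,-.15,.33],down([.45,-.15,.33],0)); arm.move_pose(p,q); print(get_tcp_pos(),get_time())
im,c=snap("wrist","w7.png"); np.savez("w7.npz",**c); x=im[::-1,::-1,::-1]; cv2.imwrite("pics/v7.png",cv2.resize(x[180:330,180:380],None,fx=4,fy=4,interpolation=cv2.INTER_CUBIC))
E
```

```text
j6 -1.4514383306792409
closed 0.0358987285960766 [3.  8.9 1.4]
-1.0 w 0.0361 F [ 3.7  4.1 -0.6] Mz -0.067
-0.55 w 0.036 F [ 5.7  5.9 -2.6] Mz -0.094
-0.1 w 0.0358 F [ 4.6  4.9 -3. ] Mz -0.006
0.35 w 0.0359 F [ 6.   4.7 -3.9] Mz -0.075
0.8 w 0.036 F [ 6.9  3.8 -4.1] Mz -0.036
1.25 w 0.036 F [ 6.4  2.9 -3.9] Mz -0.067
1.7 w 0.0358 F [ 5.8  2.1 -3.2] Mz -0.091
2.15 w 0.0358 F [ 5.8  0.7 -3.1] Mz -0.025
2.6 w 0.036 F [ 4.8 -0.8 -4.5] Mz -0.075
j6 -2.1123982096379983
closed 0.03577441246049791 [-1.6  3.1  5.3]
-1.63 w 0.0359 F [-1.6  6.4  2.5] Mz -0.018
-1.14 w 0.0357 F [ 0.9 12.6  2.1] Mz 0.001
-0.65 w 0.0357 F [ 4.2 15.1  0.1] Mz -0.033
-0.16 w 0.0358 F [ 7.6 16.8 -1.4] Mz -0.057
75.2917
[ 0.46870618 -0.10928056  0.21860542] 79.2917
```

View pics/v7.png

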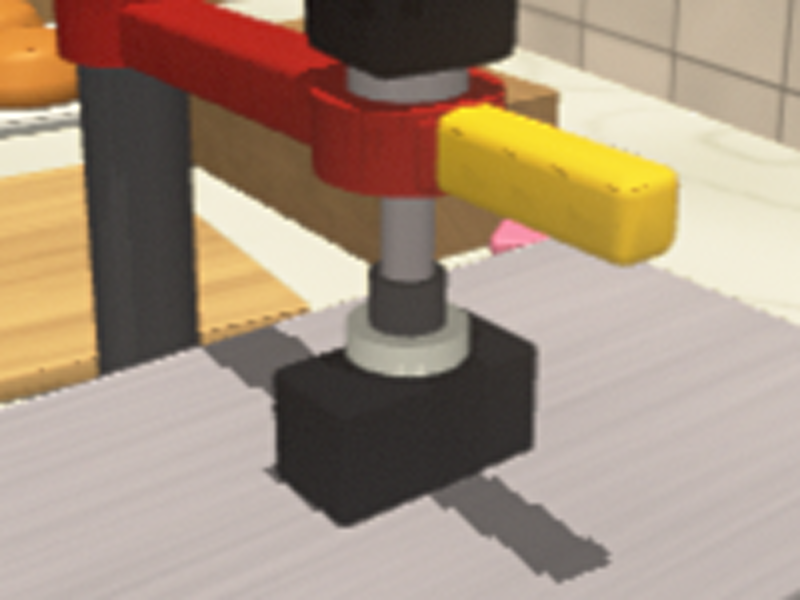

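The pad dropped 37 crop px, about 8.7 mm, and now sits on the handle. From the first view the gap was 9.3 mm, so touch came at about 9.1 mm. The screw has gone down 15.3 mm (6.0 rad), leaving about 6.2 mm compressed, so I'll add 0.70 rad (1.8 mm).

Run:
```python
from turn import *
import turn
turn.AX[:]=[.5235,-.018]
p=[.45,-.15,.33]; arm.move_pose(p,down(p,0))
stroke(-.162,.54); p=[.42,-.3,.35]; arm.move_pose(p,down(p,0)); print(get_time())
im,c=snap("top","top8.png"); s=im.astype(int)
sub=np.zeros(s.shape[:2],bool); sub[140:280,246:345]=1
m=sub&(s[:,:,0]-s[:,:,2]<14)&(s.sum(2)>150)
cs=blobs(cv2.morphologyEx(m.astype(np.uint8),cv2.MORPH_OPEN,np.ones((3,3)))); print("lid",rect(c,np.vstack(cs),.078))
cv2.imwrite("pics/v8.png",cv2.resize(im[110:290,210:450,::-1],None,fx=3.3,fy=3.3,interpolation=cv2.INTER_CUBIC))
```

```text
j6 -0.16127417634058558
closed 0.035935906851605325 [ 9.3  1.2 -2.4]
0.19 w 0.036 F [ 2.8  0.4 -1.8] Mz -0.031
0.54 w 0.036 F [ 3.3 -0.2 -2.6] Mz -0.073
88.4667
lid (array([ 0.52222586, -0.02253512]), (0.26897674798965454, 0.1689743846654892), np.float64(0.1352022470224363))
```

View pics/v8.png

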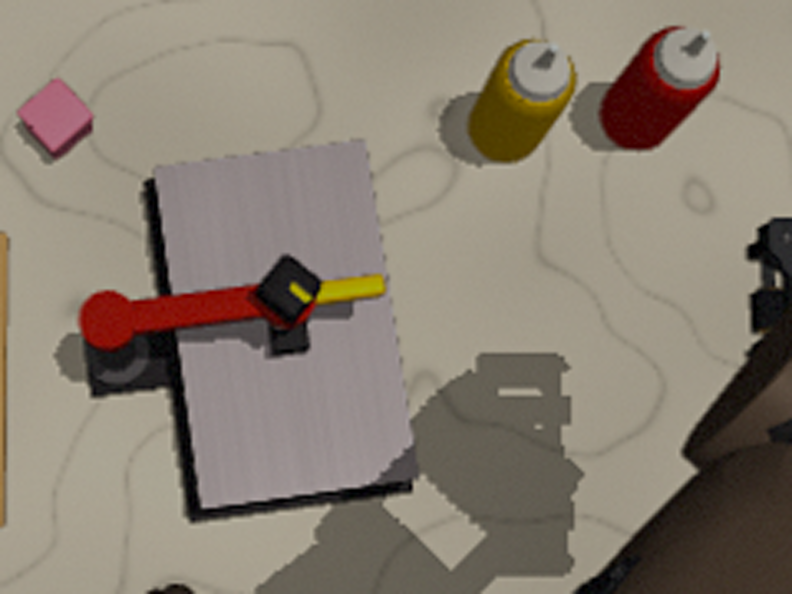

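Arm at its stop, lid unmoved, and the knob mark at (300,292) points about 40° below image right, as expected for 6.7 rad. Handing in.

```bash
python3 -c "
from h import *
finish_job(); print(get_time())"
```

```text
the job is handed in; nothing more can be done
the job is handed in; nothing more can be done
```

The sauce order is packed and I handed it in at about 88 s; `finish_job` gives no verdict. There were two tubs on the board, both red-lidded, and both went into the pan. I then seated the lid, swung the clamp arm to its stop and turned the knob 6.7 rad clockwise in three grips.

**Last checks:**
- **Tubs:** both were seen standing in the pan before the lid went on.
- **Lid:** in the last top view its centre was within about 5 mm of the pan centre, its turn matched the pan's (0.135 rad), and it had not moved while clamping. I judged it flat from its height at contact and its apparent size; I did not measure its tilt directly.
- **Clamp arm:** the force rose where the stop should be, and the last picture shows the arm still square across the lid.
- **Pad:** by calculation the spring is pressed about 8 mm, or half a turn, past touching. I could not read the spring itself.
- **Knob:** its mark ended where a 6.7 rad turn should put it.
- **Bottles and decoys:** both bottles and the pink tub near the clamp stood where they were. The glove box was last seen unmoved after the first tub; later close-ups did not include it.

**Disagreement:** two estimates of the gap before touch differed, 9.3 mm from the first side view and about 8.7 mm from how far the pad dropped. I used about 9.1 mm; either figure leaves the pad inside the allowed range.

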